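# Show a bottle cap to the inspection camera

### The arm

A 6-joint arm with a two-finger parallel gripper is mounted at the origin on the work surface. World frame = base frame: x ahead of the robot, y to its left, z up, the work surface at z = 0. Lengths are in m, angles in rad, forces in N, time in s.
With the tool pointing down it reaches from about 0.275 to 1 m from the base axis. Payload 8.4 kg.
Tool frame: the origin (TCP) lies at the very end of the fingers, on their centre line; the grasp point (between the pads) lies 19 mm behind it (env.pinch_z is the distance from the TCP to the grasp point, in m); z points along the fingers, y is the line along which they close (so a half turn about z gives the same grasp; the last joint's range is limited). The gripper opens to 85 mm and grips with 20 to 120 N. Pads are 22 mm wide; open, the fingers measure 114 mm over their backs; the gripper's body (76 mm by 85 mm) begins 54 mm behind the grasp point. The pads swing forward as they close: fully open they stand 13 mm farther back than shut.
Start: joints at [1.189, 0.353, 1.633, -0, 1.155, -0.002], TCP at [0.232, 0.58, 0.231] pointing down, gripper open.
Joint ranges: [-2.63, 2.63], [-0.92, 2.1], [0.06, 2.66], [-1.3, 4.44], [0, 2.69], [-3.02, 3.02]. Speed limits (rad/s): [2.22, 2.22, 2.79, 3.14, 3.14, 3.14].

### API

Orientations are given as a rotation vector (axis times angle).
In Python, from rig import env gives the robot as it stands.
- The arm moves only by the tool drive_tool, never from a script. Its argument "commands" is a list of rows, each an object with "grip": the gripper command: -1 is shut, 1 is fully open, values between are in proportion; "slide": the shift along the world's x, y, z normalised to -1 to 1, where 1 is 75 cm, a list of three; "spin": the turn about the world's z normalised to -1 to 1, where 1 is 2 pi rad. In form: [{"grip": grip, "slide": [dx, dy, dz], "spin": spin}, ...]. A call has exactly 5 rows; each row is the pose to reach, as a shift and turn from the pose commanded when the call began, turning the shorter way round; what a row does not reach only later rows make up. A row lasts 1/8 s, in which the tool goes at most 62.5 mm and 10.7 degrees, less where a joint would pass 70% of its speed; a pose out of reach is approached as far as the arm can. A call with a number of a shift or a turn outside -1 to 1 is refused whole. A call with a gripper value outside its range is refused whole. The fingers move at their own pace and stop on an object; "force" is the grip in N (left out, the last holds). Time passes only in rows, so rows that repeat a pose let the fingers close, or fill a call up. It gives the time, the measured TCP pose, the force, the opening and the grip force at its end, in the units of the state.
- env.read_state(): the state, without advancing time (a new reading comes with each control period).
- env.read_camera(name): name is "side" or "top" or "wrist"; returns (picture, depth): 420x560x3 uint8, red, green, blue; 420x560 float32, m along the optical axis (not along the pixel's ray), 0 where there is no reading.
- env.calibration(name): a dict with "camera_matrix" (3x3 intrinsics, pixels), "rvec" (rotation vector, rad) and "tvec" (3), from world to camera coordinates, as OpenCV has them; the wrist camera has in their place "T_tool_cam" (4x4, takes a point from camera to tool coordinates, whose origin is the TCP and whose axes are the flange's). Camera axes: x right, y down, z forward; pixel columns grow to the right and rows downward; lengths in m; the calibration is good to about 2 mm. A picture is of the moment at which its call begins: read the wrist's pose just before it. calibration takes no time and is no camera call.
- env.job_done(): hands the job in; it is judged then, once.
Trained networks look in the newest picture that a camera, given by its name, has taken for a name from the list of things; names that differ only in an ending like _2 or _b are one class to them, and where a whole thing is asked for, a point or a joint stands for the part that bears it (a point fixed in the world has none). Each returns a list of dicts, best first, with "p" (0 to 1); they miss things now and then, are a little off and sometimes report something else, mostly with a low value. They report only what shows in the picture. A call takes as long as a camera call. They do not tell look-alikes from the thing itself.
- env.recognise(camera, query): "box" ([centre column, centre row, width, height] in pixels, round what is visible of it).
- env.tip_of(camera, query): "location" ([column, row] in pixels: a listed point, or the origin of a listed thing).
The state is a dict: "clock": time; "q": joint angles; "qvel": joint speeds; "joint_efforts": joint torques, N m; "ee_pos": TCP position; "orientation": TCP orientation; "wrist_force": force on the tool from outside, world axes, zero at the start; "torque": the same for the moment, N m; "width": opening from 0.0 (shut) to 1.0 (fully open); "grip_force": force on a finger pad.
Only numpy, scipy, OpenCV 4.12 (cv2) and the standard library are available. Lean on these libraries where they do the work, as an engineer would, in place of code of your own. Each camera call takes 0.05 s, during which the arm holds its last target. There are 200 camera calls.

### The job

Take the red-capped bottle out of the tray and hold it up to the inspection camera, its cap facing straight into the lens and centred on it, 12 cm in front of the lens, with your fingers on the glass and not on the cap. Finish while still holding it there, motionless in the air. Do not touch the camera or its stand, and leave the other bottle and the jars where they are.

Things in the scene. Friction and masses are not known exactly. Their poses are not given: they have to be found in the camera images.
- red_flask: Square amber bottle with round red cap, 104 mm long, about 0.14 kg, lying on a flat side in the tray. Origin: mid-length, centre of the side it lies on. x runs along it to the cap, z up; its long axis is at z = 18 mm. Glass body (36 x 36 mm, paper label round it) from x = -52 to +24 mm, neck (22 mm diameter) to +32, cap (28 mm diameter) to +52 mm.
- cap_face (a point): Centre of the outer (end) face of the red cap, at x = +52 mm, z = 18 mm in the bottle's frame; same axes as the bottle.
- flask_foot (a point): Centre of the bottom of the red-capped bottle, at the other end: x = -52 mm, z = 18 mm in the bottle's frame; same axes as the bottle.
- white_flask: The same bottle with a white cap, also lying in the tray; same frame. To be left alone.
- tray: Fixed shallow steel tray, 300 (x) x 400 (y) x 12 mm high, wall 4 mm thick, inner floor 4 mm above the table. Origin: centre of its underside. Two bottles lie in it.
- cam_stand: Fixed stand of the inspection camera: dark base plate 130 x 120 x 14 mm and a post 295 mm high, standing behind the lens; origin on the table, right under the pivot of the camera head, which is 300 mm up. -x is the side that the camera looks to, roughly towards the robot. Not to be touched.
- lens (a point): Centre of the front glass of the lens: black barrel, 38 mm diameter, in a white ring lamp of 60 mm diameter, on a grey head 46 mm square; 60 mm ahead of the pivot. The camera looks along this frame's -x axis, slanting down by 24 to 46 degrees; y is level. The head stays at the slant in which it is found.
- focus (a point): The point straight ahead of the lens, 120 mm from its front glass, where the cap's end face belongs; same axes as the lens (x points from here to the lens, y is level).
- yellow_jar: Round jar with a yellow lid, 72 mm diameter, 110 mm high, upright; origin: centre of its underside. To be left alone.
- steel_jar: Round jar with a steel lid, 66 mm diameter, 80 mm high, upright; origin: centre of its underside. To be left alone.
Mind the look-alikes: they are no part of the job. What is shaped like the red_flask but turquoise is not meant.

How it is judged:
By the outcome, as a careful person would: the job done as asked, in the order asked, and still so for the second after the job is handed in, while the arm keeps its last pose, push and grip.
It also fails if it takes over 38 s, if anything falls off the work surface, if the arm or the gripper's body presses on something with over 40 N, if the wrist force passes 120 N, or if a joint passes its speed limit or range.

## Working session

There is one attempt and no reset: what is moved stays moved. The work goes in short steps, Python scripts to look and compute and a tool call to move; the robot and the scene stay as the last step left them, time stands still between calls to the robot, and variables do not carry over. Pictures are saved under pics/ and viewed, at most 10 in all, crops included, and the job is handed in when it is done.

Besides the shell and the picture viewer there is one more tool, called after "Request:" by a JSON object that holds its "op" and its "data", one argument or row to a line. drive_tool: Moves the arm, as the interface text tells. Its arguments: {"type":"object","properties":{"commands":{"type":"array"},"force":{"type":"number"}},"required":["commands"]}

```bash
mkdir -p pics
cat > h.py <<'E'
import numpy as np, cv2
from rig import env
from scipy.spatial.transform import Rotation as R
def w2c(n,st=None):
    c=env.calibration(n); K=np.array(c["camera_matrix"])
    if n=="wrist":
        T=np.eye(4); T[:3,:3]=R.from_rotvec(st["orientation"]).as_matrix(); T[:3,3]=st["ee_pos"]
        M=np.linalg.inv(T@np.array(c["T_tool_cam"]))
    else:
        M=np.eye(4); M[:3,:3]=R.from_rotvec(np.ravel(c["rvec"])).as_matrix(); M[:3,3]=np.ravel(c["tvec"])
    return K,M
def shot(n):
    st=env.read_state(); im,d=env.read_camera(n); K,M=w2c(n,st); return im,d,K,M,st
def cloud(d,K,M):
    v,u=np.mgrid[:d.shape[0],:d.shape[1]]
    P=np.stack([(u-K[0,2])/K[0,0]*d,(v-K[1,2])/K[1,1]*d,d],-1)
    return (P-M[:3,3])@M[:3,:3]     # world
def ray(px,K,M):
    r=np.array([(px[0]-K[0,2])/K[0,0],(px[1]-K[1,2])/K[1,1],1])@M[:3,:3]
    return -M[:3,:3].T@M[:3,3], r
def onz(px,K,M,z):
    o,r=ray(px,K,M); return o+r*(z-o[2])/r[2]
def proj(p,K,M):
    c=M[:3,:3]@p+M[:3,3]; return (K@c)[:2]/c[2]
def save(n,im): cv2.imwrite("pics/"+n,cv2.cvtColor(im,cv2.COLOR_RGB2BGR))
E
python3 - <<'E'
from h import *
np.set_printoptions(precision=3,suppress=True)
for n in("top","side"):
    im,d,K,M,st=shot(n); save(n+"0.png",im); W=cloud(d,K,M); np.savez(n+"0.npz",im=im,d=d,W=W,K=K,M=M)
    print(n,"cam at",-M[:3,:3].T@M[:3,3])
    for q in("red_flask","tray","cam_stand","lens","yellow_jar","steel_jar"):
        r=env.recognise(n,q); print(q,[(np.round(x["box"]),round(x["p"],2)) for x in r[:3]])
    for q in("cap_face","flask_foot","lens","tray","cam_stand"):
        r=env.tip_of(n,q)
        for x in r[:4]:
            u,v=np.round(x["location"]).astype(int); print(q,u,v,round(x["p"],2),W[min(v,419),min(u,559)])
print(st["orientation"],st["clock"])
E
```

```text
top cam at [0.359 0.055 1.66 ]
red_flask [(array([392., 237.,  16.,  33.]), 0.82), (array([376., 171.,  19.,  29.]), 0.63)]
tray [(array([364., 247., 131.,  96.]), 0.62)]
cam_stand [(array([250., 154.,  41.,  59.]), 0.62)]
lens [(array([247., 149.,  21.,  42.]), 0.56)]
yellow_jar [(array([163., 258.,  34.,  27.]), 0.81)]
steel_jar [(array([326., 166.,  23.,  20.]), 0.83)]
cap_face 384 223 0.63 [ 0.598 -0.303  0.006]
cap_face 368 182 0.6 [ 0.729 -0.248  0.024]
cap_face 394 254 0.54 [ 0.495 -0.329  0.031]
flask_foot 379 156 0.86 [ 0.815 -0.282  0.035]
flask_foot 392 256 0.85 [ 0.492 -0.331 -0.005]
flask_foot 248 170 0.34 [0.76  0.147 0.012]
lens 248 168 0.64 [0.699 0.132 0.286]
tray 360 245 0.69 [ 0.523 -0.224  0.008]
side cam at [ 0.383 -0.519  0.936]
red_flask [(array([402., 326.,  49.,  21.]), 0.86), (array([320., 383.,  45.,  42.]), 0.83)]
tray [(array([307., 343., 189., 155.]), 0.98), (array([334., 138.,  39.,  40.]), 0.52)]
cam_stand [(array([332., 171.,  56., 110.]), 0.88)]
lens [(array([332., 137.,  40.,  39.]), 0.89)]
yellow_jar [(array([209., 166.,  24.,  42.]), 0.88), (array([332., 137.,  40.,  44.]), 0.46)]
steel_jar [(array([372., 270.,  28.,  34.]), 0.87)]
cap_face 380 329 0.78 [ 0.721 -0.256  0.027]
cap_face 340 367 0.68 [ 0.59  -0.305  0.036]
cap_face 276 332 0.25 [ 0.482 -0.181  0.043]
flask_foot 419 326 0.84 [ 0.808 -0.284  0.035]
flask_foot 308 397 0.68 [ 0.498 -0.338  0.039]
lens 318 154 0.82 [0.704 0.113 0.281]
lens 210 179 0.15 [0.456 0.367 0.035]
tray 300 355 0.58 [ 0.521 -0.239  0.005]
cam_stand 326 212 0.97 [0.753 0.125 0.017]
[0.593 3.085 0.   ] 0.6
```

View pics/top0.png

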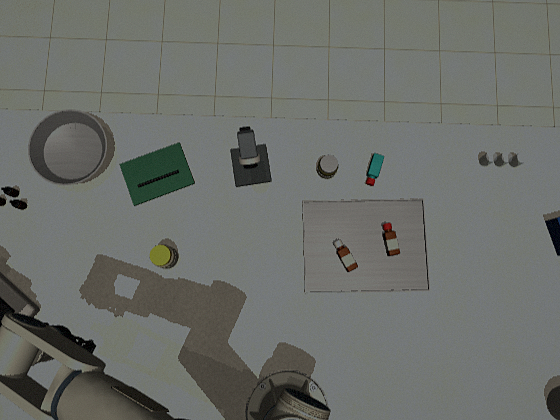

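View pics/side0.png

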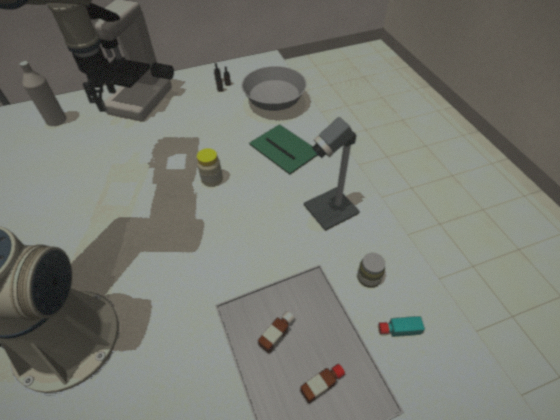

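Run:
```python
from h import *
np.set_printoptions(precision=3,suppress=True)
print(env.calibration("wrist"), env.pinch_z)
for n in("side","top"):
    z=np.load(n+"0.npz"); W=z["W"]; d=z["d"]
    m=(d>0)&(W[...,2]>0.2)&(W[...,0]>0.6)&(W[...,0]<0.9)&(abs(W[...,1]-0.12)<0.12)
    P=W[m]; print(n,len(P),P.min(0),P.max(0),P.mean(0))
    U,S,V=np.linalg.svd(P-P.mean(0),full_matrices=0); print(S,V)
    m=(d>0)&(W[...,2]>0.01)&(W[...,2]<0.03)&(W[...,0]>0.6)&(W[...,0]<0.9)&(abs(W[...,1]-0.12)<0.12)
    P=W[m]; print("base",cv2.minAreaRect(P[:,:2].astype(np.float32)))
    hsv=cv2.cvtColor(z["im"],cv2.COLOR_RGB2HSV)
    m=(d>0)&((hsv[...,0]<8)|(hsv[...,0]>172))&(hsv[...,1]>170)&(hsv[...,2]>100)
    k,l,s,c=cv2.connectedComponentsWithStats(m.astype(np.uint8))
    for i in range(1,k):
        if s[i,4]>10: print("red",c[i],s[i,4],W[l==i].mean(0))
```

```text
{'camera_matrix': array([[372.334,   0.   , 284.718],
       [  0.   , 372.334, 207.85 ],
       [  0.   ,   0.   ,   1.   ]]), 'T_tool_cam': array([[ 0.001, -0.947, -0.322,  0.083],
       [ 1.   ,  0.001,  0.   ,  0.   ],
       [ 0.   , -0.322,  0.947, -0.143],
       [ 0.   ,  0.   ,  0.   ,  1.   ]])} 0.0187
side 1155 [0.697 0.101 0.201] [0.817 0.162 0.34 ] [0.754 0.128 0.299]
[1.167 0.893 0.434] [[-0.757 -0.091  0.647]
 [-0.633 -0.144 -0.761]
 [ 0.162 -0.985  0.051]]
base ((0.7757099866867065, 0.14233756065368652), (0.13131144642829895, 0.12179461121559143), 10.661396026611328)
red [383.875 327.05 ] 40 [ 0.73  -0.256  0.031]
red [338.183 370.408] 71 [ 0.583 -0.309  0.035]
top 701 [0.698 0.1   0.271] [0.82  0.165 0.342] [0.75  0.135 0.313]
[0.829 0.369 0.363] [[-0.939 -0.174 -0.295]
 [-0.325  0.179  0.929]
 [ 0.109 -0.968  0.225]]
base ((0.7455395460128784, 0.12312847375869751), (0.2932984232902527, 0.21532216668128967), 3.67728853225708)
red [370.885 180.654] 26 [ 0.732 -0.256  0.031]
red [387.467 225.833] 30 [ 0.585 -0.308  0.034]
```

Request:
{"op": "drive_tool", "data": {
  "commands": [
    {"grip": 1,"slide": [0.49,-0.613,0.225],"spin": 0.089},
    {"grip": 1,"slide": [0.49,-0.613,0.225],"spin": 0.089},
    {"grip": 1,"slide": [0.49,-0.613,0.225],"spin": 0.089},
    {"grip": 1,"slide": [0.49,-0.613,0.225],"spin": 0.089},
    {"grip": 1,"slide": [0.49,-0.613,0.225],"spin": 0.089}
  ]
}}

```text
clock: 1.82
ee_pos: [0.4175, 0.348, 0.3169]
orientation: [-0.282, 3.128, 0.001]
wrist_force: [0.5, 0.3, 0.2]
width: 1.002
grip_force: 0.0
```

Request:
{"op": "drive_tool", "data": {
  "commands": [
    {"grip": 1,"slide": [0.243,-0.304,0.11],"spin": 0},
    {"grip": 1,"slide": [0.243,-0.304,0.11],"spin": 0},
    {"grip": 1,"slide": [0.243,-0.304,0.11],"spin": 0},
    {"grip": 1,"slide": [0.243,-0.304,0.11],"spin": 0},
    {"grip": 1,"slide": [0.243,-0.304,0.11],"spin": 0}
  ]
}}

```text
clock: 2.45
ee_pos: [0.6, 0.1195, 0.3994]
orientation: [-0.28, 3.128, 0.0]
wrist_force: [0.6, 0.9, 0.4]
width: 0.997
grip_force: 0.0
```

Run:
```python
from h import *
np.set_printoptions(precision=3,suppress=True)
im,d,K,M,st=shot("wrist"); save("w1.png",im); W=cloud(d,K,M); np.savez("w1.npz",im=im,d=d,W=W,K=K,M=M)
print(st["ee_pos"],st["clock"])
r=env.tip_of("wrist","lens"); print(r)
r=env.tip_of("wrist","cam_stand"); print(r)
m=(d>0)&(W[...,2]>0.23)&(W[...,0]>0.67)&(W[...,0]<0.86)&(abs(W[...,1]-0.13)<0.07)
print(m.sum(),np.argwhere(m).min(0),np.argwhere(m).max(0),W[m].min(0),W[m].max(0))
```

```text
[0.6   0.12  0.399] 2.45
[{'location': [274.5, 313.9], 'p': 0.94}]
[{'location': [275.8, 243.6], 'p': 0.78}]
5282 [314 237] [407 308] [0.697 0.102 0.261] [0.754 0.162 0.323]
```

View pics/w1.png

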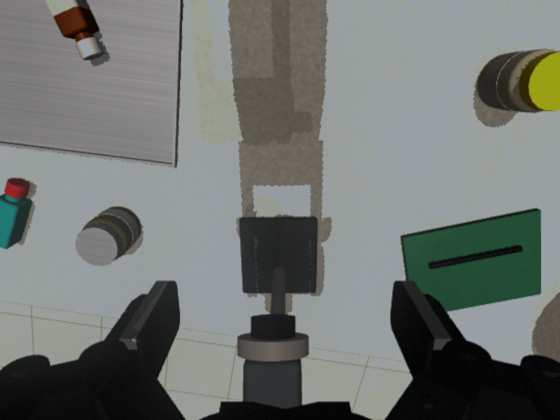

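Run:
```python
from h import *
np.set_printoptions(precision=4,suppress=True)
z=np.load("w1.npz"); W=z["W"]; d=z["d"]
for r in range(312,408,6):
    m=(d[r]>0)&(W[r,:,2]>0.22)&(abs(np.arange(560)-273)<45); c=np.where(m)[0]
    if len(c): 
        mid=W[r,(c[0]+c[-1])//2]; print(r,c[0],c[-1],W[r,c[0]+1],mid,W[r,c[-1]-1])
P=W[366:400,252:294].reshape(-1,3); P=P[P[:,2]>.25]
U,S,V=np.linalg.svd(P-P.mean(0),full_matrices=0); n=V[2]*np.sign(V[2,2]); print("wrist top plane",n,np.degrees(np.arctan2(-n[0],n[2])),S[2]/len(P)**.5,P.mean(0))
for nm in("side","top"):
    z=np.load(nm+"0.npz"); W=z["W"]; d=z["d"]
    m=(d>0)&(W[...,2]>0.24)&(W[...,0]>0.68)&(W[...,0]<0.85)&(abs(W[...,1]-0.13)<0.06)
    Q=W[m]; rng=np.random.default_rng(0)
    for it in range(3):
        best=None
        for _ in range(400):
            a,b,c=Q[rng.choice(len(Q),3,False)]; n=np.cross(b-a,c-a); L=np.linalg.norm(n)
            if L<1e-6: continue
            n/=L; i=abs((Q-a)@n)<0.002
            if best is None or i.sum()>best.sum(): best=i
        P=Q[best]; V=np.linalg.svd(P-P.mean(0),full_matrices=0)[2]; print(nm,"plane",V[2],best.sum(),P.mean(0)); Q=Q[~best]
```

```text
318 251 294 [0.7074 0.1116 0.2782] [0.6989 0.1273 0.286 ] [0.7011 0.1451 0.2784]
324 251 294 [0.7112 0.1124 0.2809] [0.7022 0.128  0.2892] [0.7058 0.146  0.2799]
330 251 294 [0.7149 0.1132 0.2837] [0.7063 0.1287 0.2912] [0.7103 0.1468 0.2818]
336 238 307 [0.7248 0.1034 0.2811] [0.71   0.1294 0.2938] [0.7135 0.1584 0.2827]
342 237 307 [0.7235 0.1035 0.2902] [0.7075 0.1293 0.3042] [0.7143 0.1582 0.2893]
348 237 308 [0.7275 0.1043 0.2924] [0.7102 0.1299 0.3076] [0.7197 0.1601 0.2897]
354 237 307 [0.7313 0.1051 0.2949] [0.7144 0.1307 0.3092] [0.7224 0.1596 0.2938]
360 245 300 [0.7283 0.1121 0.3037] [0.7183 0.1314 0.311 ] [0.7217 0.1533 0.3027]
366 243 300 [0.7317 0.1113 0.3067] [0.7273 0.132  0.3073] [0.7239 0.1536 0.3068]
372 243 300 [0.735  0.1121 0.3093] [0.7301 0.1326 0.3106] [0.728  0.1543 0.3086]
378 243 300 [0.7397 0.1129 0.3104] [0.734  0.1333 0.3125] [0.7317 0.155  0.3108]
384 243 301 [0.7427 0.1136 0.3133] [0.7377 0.1348 0.3145] [0.7367 0.1567 0.3115]
390 243 301 [0.7459 0.1144 0.3159] [0.7415 0.1355 0.3165] [0.7395 0.1571 0.3146]
396 243 301 [0.7499 0.1151 0.3177] [0.7453 0.1362 0.3185] [0.7435 0.1578 0.3164]
402 229 317 [0.5925 0.1051 0.4727] [0.749  0.1377 0.3204] [0.5886 0.1253 0.4729]
wrist top plane [0.6881 0.1103 0.7172] -43.817422430666305 0.006804105678228154 [0.736  0.1349 0.3147]
side plane [ 0.4833  0.0749 -0.8723] 351 [0.7466 0.1354 0.3204]
side plane [-0.1881  0.9821  0.0035] 276 [0.7619 0.117  0.3039]
side plane [-0.2141  0.9767 -0.0122] 105 [0.7713 0.1262 0.2817]
top plane [ 0.5013  0.1725 -0.8479] 245 [0.7484 0.134  0.3192]
top plane [-0.525  -0.1376  0.8399] 128 [0.7425 0.1374 0.3119]
top plane [ 0.4681  0.1533 -0.8703] 101 [0.7425 0.1279 0.3192]
```

```bash
cat > fitlens.py <<'E'
from h import *
from scipy.optimize import least_squares
np.set_printoptions(precision=4,suppress=True)
def get(nm,box=None):
    z=np.load(nm+".npz"); W=z["W"]; d=z["d"]
    m=(d>0)&(W[...,2]>0.25)&(W[...,0]>0.68)&(W[...,0]<0.80)&(abs(W[...,1]-0.13)<0.05)
    if box: 
        k=np.zeros_like(m); k[box[0]:box[1],box[2]:box[3]]=1; m&=k
    return W[m]
A={"w":get("w1",(312,399,236,310)),"s":get("side0"),"t":get("top0")}
def loc(p,P):
    c,s=np.cos(p[3]),np.sin(p[3]); cy,sy=np.cos(p[2]),np.sin(p[2])
    X=np.array([c*cy,c*sy,s]); Y=np.array([-sy,cy,0]); Z=np.cross(X,Y)
    return (P-np.array([p[0],p[1],.3]))@np.stack([X,Y,Z]).T
def f(p,P):
    L=loc(p,P); r=np.hypot(L[:,1],L[:,2]); b=np.maximum(abs(L[:,1]),abs(L[:,2]))
    e=np.stack([r-.019,r-.030,b-.023]); return np.take_along_axis(e,abs(e).argmin(0)[None],0)[0]
for k in("w","s","t","ws"):
    P=np.concatenate([A[c] for c in k])
    r=least_squares(f,[.757,.138,.187,.52],args=(P,),loss="soft_l1",f_scale=.0015,x_scale=[.01,.01,.1,.1])
    L=loc(r.x,A["w"]); rr=np.hypot(L[:,1],L[:,2])
    print(k,len(P),r.x,np.degrees(r.x[2:]),"rms",np.sqrt(np.median(r.fun**2)),"front x'",np.percentile(L[:,0],[0.5,2]))
E
python3 fitlens.py
```

```text
w 4942 [0.7593 0.1384 0.1873 0.5176] [10.7306 29.6553] rms 0.00044283450955235856 front x' [-0.0614 -0.0605]
s 998 [0.7583 0.1396 0.1842 0.4999] [10.5565 28.642 ] rms 0.0008468196731396569 front x' [-0.0608 -0.06  ]
t 654 [0.7599 0.1366 0.1858 0.5281] [10.6459 30.2558] rms 0.001280900956203065 front x' [-0.0616 -0.0607]
ws 5940 [0.7591 0.1391 0.2011 0.5171] [11.5216 29.628 ] rms 0.0005152757881868543 front x' [-0.0613 -0.0605]
```

Request:
{"op": "drive_tool", "data": {
  "commands": [
    {"grip": 1,"slide": [-0.067,-0.583,-0.267],"spin": 0.01},
    {"grip": 1,"slide": [-0.067,-0.583,-0.267],"spin": 0.01},
    {"grip": 1,"slide": [-0.067,-0.583,-0.267],"spin": 0.01},
    {"grip": 1,"slide": [-0.067,-0.583,-0.267],"spin": 0.01},
    {"grip": 1,"slide": [-0.067,-0.583,-0.267],"spin": 0.01}
  ]
}}

```text
clock: 3.22
ee_pos: [0.5655, -0.1613, 0.2683]
orientation: [-0.382, 3.118, 0.001]
wrist_force: [1.2, -0.4, 0.2]
width: 0.999
grip_force: 0.0
```

Request:
{"op": "drive_tool", "data": {
  "commands": [
    {"grip": 1,"slide": [-0.021,-0.205,-0.088],"spin": 0},
    {"grip": 1,"slide": [-0.021,-0.205,-0.088],"spin": 0},
    {"grip": 1,"slide": [-0.021,-0.205,-0.088],"spin": 0},
    {"grip": 1,"slide": [-0.021,-0.205,-0.088],"spin": 0},
    {"grip": 1,"slide": [-0.021,-0.205,-0.088],"spin": 0}
  ]
}}

```text
clock: 3.85
ee_pos: [0.5506, -0.3134, 0.2031]
orientation: [0.38, -3.118, -0.001]
wrist_force: [0.4, 0.1, 0.1]
width: 1.0
grip_force: 0.0
```

Run:
```python
from h import *
np.set_printoptions(precision=4,suppress=True)
im,d,K,M,st=shot("wrist"); save("w2.png",im); W=cloud(d,K,M); np.savez("w2.npz",im=im,d=d,W=W,K=K,M=M)
print(st["ee_pos"],st["orientation"],st["clock"])
for q in("cap_face","flask_foot"):
    for r in env.tip_of("wrist",q): print(q,r, onz(r["location"],K,M,.022))
m=(d>0)&(W[...,2]>0.022)&(W[...,2]<0.06)&(abs(W[...,0]-.546)<.08)&(abs(W[...,1]+.318)<.06)
P=W[m]; print(len(P),P.min(0),P.max(0)); print(cv2.minAreaRect(P[:,:2].astype(np.float32)))
m&=W[...,2]>.035; P=W[m]; print(P.mean(0),cv2.minAreaRect(P[:,:2].astype(np.float32)), np.linalg.svd(P[:,:2]-P[:,:2].mean(0),full_matrices=0)[2][0])
w=(d>0)&(W[...,2]>0.0085)&(W[...,2]<0.016)&(W[...,0]<.45); print("wall",w.sum(), W[w].min(0) if w.any() else 0, np.median(W[w],0) if w.any() else 0)
f=(d>0)&(abs(W[...,2]-.004)<.01)&(W[...,0]>.45)&(W[...,0]<.65); print("floor z",np.median(W[f][:,2]))
```

```text
[ 0.5506 -0.3134  0.2031] [ 0.3801 -3.1183 -0.0013] 3.85
cap_face {'location': [300.0, 347.1], 'p': 0.95} [ 0.7238 -0.2534  0.022 ]
cap_face {'location': [282.0, 227.3], 'p': 0.74} [ 0.5966 -0.3042  0.022 ]
flask_foot {'location': [258.0, 412.8], 'p': 0.87} [ 0.8221 -0.2767  0.022 ]
flask_foot {'location': [285.9, 108.8], 'p': 0.63} [ 0.4915 -0.3266  0.022 ]
4646 [ 0.4907 -0.3444  0.0221] [ 0.5968 -0.2924  0.0425]
((0.5441123843193054, -0.31621691584587097), (0.10374630242586136, 0.03561200574040413), 12.919270515441895)
[ 0.531  -0.3195  0.0396] ((0.543798565864563, -0.31628891825675964), (0.10296597331762314, 0.03561200574040413), 12.919270515441895) [0.9756 0.2195]
wall 770 [ 0.3677 -0.4433  0.0085] [ 0.3726 -0.1749  0.0118]
floor z 0.0035518711789077483
```

View pics/w2.png

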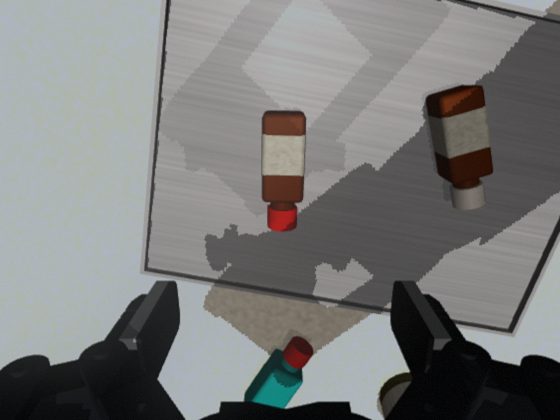

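Request:
{"op": "drive_tool", "data": {
  "commands": [
    {"grip": 1,"slide": [-0.0035,-0.0025,-0.08],"spin": -0.003},
    {"grip": 1,"slide": [-0.0035,-0.0025,-0.16],"spin": -0.003},
    {"grip": 1,"slide": [-0.0035,-0.0025,-0.23],"spin": -0.003},
    {"grip": 1,"slide": [-0.0035,-0.0025,-0.264],"spin": -0.003},
    {"grip": 1,"slide": [-0.0035,-0.0025,-0.264],"spin": -0.003}
  ],
  "force": 25
}}

```text
clock: 4.62
ee_pos: [0.5471, -0.315, 0.0037]
orientation: [0.352, -3.119, -0.003]
wrist_force: [-0.1, -0.5, 0.5]
width: 1.0
grip_force: 0.0
```

Request:
{"op": "drive_tool", "data": {
  "commands": [
    {"grip": -1,"slide": [0,0,0],"spin": 0},
    {"grip": -1,"slide": [0,0,0],"spin": 0},
    {"grip": -1,"slide": [0,0,0],"spin": 0},
    {"grip": -1,"slide": [0,0,0],"spin": 0},
    {"grip": -1,"slide": [0,0,0],"spin": 0}
  ],
  "force": 25
}}

```text
clock: 5.25
ee_pos: [0.5488, -0.3171, 0.0067]
orientation: [-0.35, 3.12, -0.002]
wrist_force: [-0.2, 1.5, 8.6]
width: 0.42
grip_force: 25.9
```

Request:
{"op": "drive_tool", "data": {
  "commands": [
    {"grip": -1,"slide": [0,0,0.03],"spin": 0},
    {"grip": -1,"slide": [0,0,0.08],"spin": 0},
    {"grip": -1,"slide": [0,0,0.12],"spin": 0},
    {"grip": -1,"slide": [0,0,0.12],"spin": 0},
    {"grip": -1,"slide": [0,0,0.12],"spin": 0}
  ],
  "force": 25
}}

```text
clock: 5.88
ee_pos: [0.5474, -0.3164, 0.0946]
orientation: [0.35, -3.121, -0.001]
wrist_force: [-0.6, 0.7, -0.8]
width: 0.422
grip_force: 25.5
```

```bash
cat > pose.py <<'E'
from h import *
import sys
np.set_printoptions(precision=4,suppress=True)
def dominant(n):
    im,d,K,M,st=shot(n); W=cloud(d,K,M); p=np.array(st["ee_pos"]); hsv=cv2.cvtColor(im,cv2.COLOR_RGB2HSV)
    near=(d>0)&(np.linalg.norm(W-(p+[0,0,.02]),axis=-1)<.1)
    red=near&((hsv[...,0]<6)|(hsv[...,0]>174))&(hsv[...,1]>180)&(hsv[...,2]>90)
    return im,d,K,M,W,p,near,red,st
for n in sys.argv[2:]:
    im,d,K,M,W,p,near,red,st=dominant(n); save(f"{n}_{sys.argv[1]}.png",im); np.savez(f"{n}_{sys.argv[1]}.npz",im=im,W=W,d=d,near=near)
    print(n,"tcp",p,st["orientation"],st["wrist_force"],"clk",st["clock"],"red",red.sum(),W[red].mean(0) if red.any() else "")
    for q in("cap_face","flask_foot"):
        for r in env.tip_of(n,q):
            u,v=np.round(r["location"]).astype(int); w=W[min(v,419),min(u,559)]
            if np.linalg.norm(w-p)<.13: print(q,r["location"],round(r["p"],2),w)
E
python3 pose.py L1 wrist side
```

```text
wrist tcp [ 0.5474 -0.3164  0.0946] [ 0.35   -3.1214 -0.0007] [-0.5616  0.7025 -0.8366] clk 5.875 red 952 [ 0.5804 -0.3094  0.1225]
cap_face [282.8, 396.9] 0.65 [ 0.5815 -0.3091  0.1227]
flask_foot [290.2, 163.2] 0.71 [ 0.4926 -0.3268  0.1101]
side tcp [ 0.5471 -0.3162  0.0938] [ 0.3499 -3.1202 -0.0021] [-0.0139  0.0457 -1.5661] clk 6.025 red 0 
flask_foot [308.5, 385.8] 0.81 [ 0.4948 -0.3371  0.128 ]
```

Run:
```python
from h import *
np.set_printoptions(precision=4,suppress=True)
for nm in("w2","top0"):
    z=np.load(nm+".npz"); W=z["W"]; d=z["d"]
    w=(d>0)&(abs(W[...,2]-.011)<.0035)&(abs(W[...,0]-.374)<.012)&(W[...,1]<-.06)&(W[...,1]>-.41); P=W[w]
    p=np.polyfit(P[:,1],P[:,0],1); r=P[:,0]-np.polyval(p,P[:,1]); print(nm,len(P),"x at y=-.33:",np.polyval(p,-.33),"yaw deg",-np.degrees(np.arctan(p[0])),r.std(),np.percentile(r,[5,95]))
z=np.load("wrist_L1.npz"); W=z["W"]; m=z["near"]&(W[...,2]<.14)&(W[...,0]<.535)&(abs(W[...,1]+.318)<.03); P=W[m]; 
m2=P[:,2]>.105; p=np.polyfit(P[m2][:,0],P[m2][:,2],1); print("top face slope deg",np.degrees(np.arctan(p[0])),"z at .51",np.polyval(p,.51),P[m2].min(0))
```

```text
w2 625 x at y=-.33: 0.38214199674698485 yaw deg 3.495623163243488 0.0012852736960361814 [-0.0022  0.0017]
top0 129 x at y=-.33: 0.38037873965999125 yaw deg 1.7135276334301777 0.004601103070069217 [-0.0045  0.0084]
top face slope deg 4.521757789615989 z at .51 0.1263784977643264 [ 0.4895 -0.3449  0.105 ]
```

View pics/wrist_L1.png

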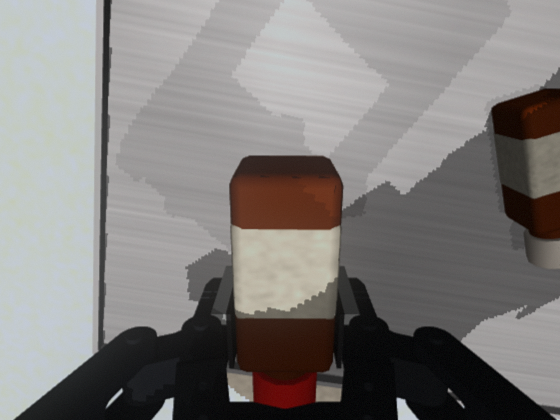

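Request:
{"op": "drive_tool", "data": {
  "commands": [
    {"grip": -1,"slide": [-0.08,-0.003,0],"spin": -0.026},
    {"grip": -1,"slide": [-0.1227,-0.003,-0.03],"spin": -0.026},
    {"grip": -1,"slide": [-0.1227,-0.003,-0.08],"spin": -0.026},
    {"grip": -1,"slide": [-0.1227,-0.003,-0.11],"spin": -0.026},
    {"grip": -1,"slide": [-0.1227,-0.003,-0.11],"spin": -0.026}
  ],
  "force": 25
}}

```text
clock: 6.8
ee_pos: [0.4546, -0.3181, 0.011]
orientation: [0.094, -3.137, -0.003]
wrist_force: [-0.1, -0.5, -1.7]
width: 0.414
grip_force: 25.4
```

Request:
{"op": "drive_tool", "data": {
  "commands": [
    {"grip": -1,"slide": [-0.0213,-0.0013,0],"spin": 0},
    {"grip": -1,"slide": [-0.0235,-0.0014,0.002],"spin": 0},
    {"grip": -1,"slide": [-0.0265,-0.0016,0.0065],"spin": 0},
    {"grip": -1,"slide": [-0.03,-0.0018,0.0115],"spin": 0},
    {"grip": -1,"slide": [-0.03,-0.0018,0.0115],"spin": 0}
  ],
  "force": 25
}}

```text
clock: 7.42
ee_pos: [0.4336, -0.3205, 0.0219]
orientation: [-0.094, 3.14, -0.001]
wrist_force: [0.2, 0.4, -0.2]
width: 0.413
grip_force: 25.7
```

```bash
cat > tilt.py <<'E'
from h import *
import sys
np.set_printoptions(precision=4,suppress=True)
im,d,K,M,st=shot("wrist"); save(f"t_{sys.argv[1]}.png",im); W=cloud(d,K,M); np.savez(f"t_{sys.argv[1]}.npz",im=im,d=d,W=W,K=K,M=M)
p=np.array(st["ee_pos"]); a=R.from_rotvec(st["orientation"]).as_matrix()
L=(W-p)@np.stack([-a[:,0],a[:,1],[0,0,1]]).T   # forward, lateral, up from TCP
m=(d>0)&(abs(L[...,1])<.013)&(L[...,0]<-.013)&(L[...,0]>-.09)&(L[...,2]>-.03)&(L[...,2]<.06)
m[:, :]&=(np.abs(np.mgrid[:420,:560][1]-285)<60)
Q=L[m]; best=None; rng=np.random.default_rng(0)
for _ in range(400):
    x,y,z=Q[rng.choice(len(Q),3,False)]; n=np.cross(y-x,z-x); l=np.linalg.norm(n)
    if l<1e-7: continue
    n/=l
    if abs(n[2])<.5: continue
    i=abs((Q-x)@n)<.0015
    if best is None or i.sum()>best.sum(): best=i
P=Q[best]; n=np.linalg.svd(P-P.mean(0),full_matrices=0)[2][2]; n*=np.sign(n[2])
th=np.degrees(np.arctan2(-n[0],n[2])); roll=np.degrees(np.arctan2(-n[1],n[2]))
f=np.array([n[2],0,-n[0]])/np.hypot(n[0],n[2]); s=P@f
c=P.mean(0); h=(c@n)/n[2]    # face height above TCP at forward=0
print("tcp",p,"yaw",np.degrees(np.arctan2(-a[1,0],-a[0,0])),"F",st["wrist_force"],"clk",st["clock"])
print("tilt",th,"roll",roll,"n",len(P),"face up at fwd 0:",h,"along range",s.min(),s.max(), "foot edge (fwd,up)",P[s.argmin()][[0,2]])
E
python3 tilt.py a
```

```text
tcp [ 0.4336 -0.3205  0.0219] yaw 3.437139279933203 F [ 0.2205  0.4278 -0.2299] clk 7.425
tilt 0.7873909490478769 roll -0.10371794540189298 n 9793 face up at fwd 0: 0.033889141113087565 along range -0.05565231080293035 -0.012544626284922426 foot edge (fwd,up) [-0.0561  0.0315]
```

Request:
{"op": "drive_tool", "data": {
  "commands": [
    {"grip": -1,"slide": [0.0293,0.0018,0],"spin": 0},
    {"grip": -1,"slide": [0.0293,0.0018,-0.0205],"spin": 0},
    {"grip": -1,"slide": [0.009,0.0006,-0.0205],"spin": 0},
    {"grip": -1,"slide": [0.005,0.0003,-0.0175],"spin": 0},
    {"grip": -1,"slide": [0,0,-0.0145],"spin": 0}
  ],
  "force": 20
}}

```text
clock: 8.1
ee_pos: [0.4348, -0.3202, 0.0104]
orientation: [-0.091, 3.137, -0.0]
wrist_force: [13.2, 6.8, -0.9]
width: 0.416
grip_force: 27.2
```

```bash
python3 tilt.py b
```

```text
tcp [ 0.4348 -0.3202  0.0104] yaw 3.3211158478109817 F [13.2344  6.8476 -0.9291] clk 8.1
tilt 4.650728831983632 roll 0.2502215789812438 n 9717 face up at fwd 0: 0.03531461651006292 along range -0.052375886119987385 -0.01014252354268299 foot edge (fwd,up) [-0.0549  0.0293]
```

Request:
{"op": "drive_tool", "data": {
  "commands": [
    {"grip": -1,"slide": [-0.004,0,0.0035],"spin": 0},
    {"grip": -1,"slide": [-0.007,-0.0005,0.007],"spin": 0},
    {"grip": -1,"slide": [-0.01,-0.0005,0.0105],"spin": 0},
    {"grip": -1,"slide": [-0.013,-0.0008,0.0135],"spin": 0},
    {"grip": -1,"slide": [-0.016,-0.001,0.0165],"spin": 0}
  ],
  "force": 20
}}

```text
clock: 8.78
ee_pos: [0.4232, -0.321, 0.0232]
orientation: [-0.092, 3.137, -0.001]
wrist_force: [9.3, 4.5, 0.2]
width: 0.414
grip_force: 26.8
```

```bash
python3 tilt.py c
```

```text
tcp [ 0.4232 -0.321   0.0232] yaw 3.351272170942949 F [9.2922 4.4644 0.1575] clk 8.775
tilt 19.7867792147631 roll 0.16762400447925302 n 8397 face up at fwd 0: 0.035070712032644495 along range -0.042288301036621505 -0.0015193596739147153 foot edge (fwd,up) [-0.0504  0.0152]
```

Request:
{"op": "drive_tool", "data": {
  "commands": [
    {"grip": -1,"slide": [-0.003,0,0.003],"spin": 0},
    {"grip": -1,"slide": [-0.0055,-0.0003,0.0055],"spin": 0},
    {"grip": -1,"slide": [-0.0085,-0.0005,0.0078],"spin": 0},
    {"grip": -1,"slide": [-0.011,-0.0006,0.01],"spin": 0},
    {"grip": -1,"slide": [-0.011,-0.0006,0.01],"spin": 0}
  ],
  "force": 20
}}

```text
clock: 9.45
ee_pos: [0.4143, -0.3219, 0.0307]
orientation: [-0.093, 3.138, -0.002]
wrist_force: [6.0, 2.0, 2.4]
width: 0.417
grip_force: 26.6
```

```bash
python3 tilt.py d
```

```text
tcp [ 0.4143 -0.3219  0.0307] yaw 3.3868425296378173 F [5.9543 1.9905 2.444 ] clk 9.45
tilt 29.81599203155636 roll 0.02627619636476728 n 7389 face up at fwd 0: 0.03501245801592663 along range -0.03642391738544722 0.002878396418535122 foot edge (fwd,up) [-0.046  0.007]
```

Request:
{"op": "drive_tool", "data": {
  "commands": [
    {"grip": -1,"slide": [0,0,0],"spin": 0},
    {"grip": -1,"slide": [0,0,0],"spin": 0},
    {"grip": -1,"slide": [0.02,0.001,0.01],"spin": 0},
    {"grip": -1,"slide": [0.04,0.005,0.06],"spin": 0},
    {"grip": -1,"slide": [0.04,0.01,0.12],"spin": 0}
  ],
  "force": 60
}}

```text
clock: 10.12
ee_pos: [0.4438, -0.3135, 0.1209]
orientation: [0.095, -3.139, -0.002]
wrist_force: [-0.3, -0.3, -1.1]
width: 0.413
grip_force: 61.0
```

Request:
{"op": "drive_tool", "data": {
  "commands": [
    {"grip": -1,"slide": [0,0.02,0.06],"spin": 0.01},
    {"grip": -1,"slide": [0,0.04,0.1],"spin": 0.02},
    {"grip": -1,"slide": [0,0.06,0.1],"spin": 0.02},
    {"grip": -1,"slide": [0,0.06,0.1],"spin": 0.02},
    {"grip": -1,"slide": [0,0.06,0.1],"spin": 0.02}
  ],
  "force": 60
}}

```text
clock: 10.75
ee_pos: [0.4426, -0.2687, 0.194]
orientation: [0.291, -3.126, -0.002]
wrist_force: [0.1, -0.3, -2.0]
width: 0.415
grip_force: 61.1
```

```bash
python3 tilt.py e; python3 pose.py e side
```

```text
tcp [ 0.4426 -0.2687  0.194 ] yaw 10.631634372189636 F [ 0.1062 -0.3066 -2.0369] clk 10.75
tilt 29.513282859602793 roll 0.12342576527156662 n 7398 face up at fwd 0: 0.034846258994428655 along range -0.03684607377234568 0.002761006859165819 foot edge (fwd,up) [-0.0463  0.007 ]
side tcp [ 0.4427 -0.2689  0.1941] [ 0.2904 -3.1263 -0.0017] [-0.5555 -0.2233 -1.1552] clk 10.8 red 6 [ 0.4828 -0.2686  0.2429]
flask_foot [258.7, 364.6] 0.61 [ 0.4141 -0.2913  0.21  ]
```

View pics/side_e.png

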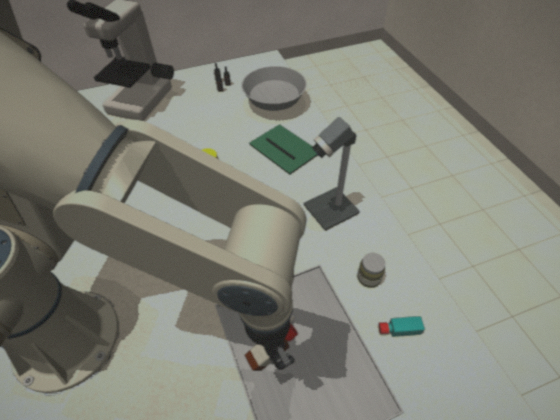

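Request:
{"op": "drive_tool", "data": {
  "commands": [
    {"grip": -1,"slide": [0.015,0.05,0],"spin": 0},
    {"grip": -1,"slide": [0.035,0.12,-0.005],"spin": 0},
    {"grip": -1,"slide": [0.058,0.195,-0.01],"spin": 0},
    {"grip": -1,"slide": [0.08,0.265,-0.015],"spin": 0},
    {"grip": -1,"slide": [0.1,0.33,-0.02],"spin": 0}
  ],
  "force": 60
}}

```text
clock: 11.58
ee_pos: [0.5186, -0.0199, 0.18]
orientation: [0.291, -3.128, 0.0]
wrist_force: [1.3, -0.5, -0.9]
width: 0.411
grip_force: 61.1
```

Request:
{"op": "drive_tool", "data": {
  "commands": [
    {"grip": -1,"slide": [0.018,0.06,-0.006],"spin": 0},
    {"grip": -1,"slide": [0.035,0.115,-0.012],"spin": 0},
    {"grip": -1,"slide": [0.044,0.148,-0.015],"spin": 0},
    {"grip": -1,"slide": [0.048,0.1616,-0.016],"spin": 0},
    {"grip": -1,"slide": [0.048,0.1616,-0.016],"spin": 0}
  ],
  "force": 60
}}

```text
clock: 12.2
ee_pos: [0.5541, 0.0996, 0.168]
orientation: [0.292, -3.127, 0.0]
wrist_force: [-0.5, -1.0, -1.9]
width: 0.417
grip_force: 61.1
```

```bash
python3 tilt.py g
python3 - <<'E'
from h import *
np.set_printoptions(precision=4,suppress=True)
X=np.array([.8544,.1614,.4939]); F=np.array([.759,.1388,.3])-.18*X
for n in("side","top"):
    im,d,K,M,st=shot(n); save(n+"_g.png",im); W=cloud(d,K,M); hsv=cv2.cvtColor(im,cv2.COLOR_RGB2HSV)
    red=(d>0)&(np.linalg.norm(W-F,axis=-1)<.06)&((hsv[...,0]<8)|(hsv[...,0]>172))&(hsv[...,1]>150)&(hsv[...,2]>60)
    u,v=proj(F,K,M); print(n,"focus px",u,v,"red",red.sum())
    if red.any():
        P=W[red]-F; a=P@X; Y=np.array([-X[1],X[0],0])/np.hypot(X[0],X[1]); Z=np.cross(X,Y)
        print(" along max",a.max(),np.percentile(a,[5,95]),"lat",np.percentile(P@Y,[2,50,98]),"Z",np.percentile(P@Z,[2,50,98]),"rad",np.percentile(np.hypot(P@Y,P@Z),[10,50,90]))
    cv2.imwrite(f"pics/{n}_gc.png",cv2.resize(cv2.cvtColor(im,cv2.COLOR_RGB2BGR)[max(0,int(v)-70):int(v)+70,int(u)-90:int(u)+90],None,fx=4,fy=4))
E
```

```text
tcp [0.5541 0.0996 0.168 ] yaw 10.669266029962687 F [-0.5397 -1.0057 -1.9007] clk 12.2
tilt 29.63387205586748 roll 0.090302786996961 n 7363 face up at fwd 0: 0.034923697725200174 along range -0.03683911563772909 0.00282411072858703 foot edge (fwd,up) [-0.0463  0.0069]
side focus px 281.0486212320606 184.79980945075323 red 21
 along max -0.004775102031112029 [-0.0138 -0.0051] lat [-0.0111 -0.0068  0.0019] Z [0.0057 0.0127 0.0167] rad [0.0124 0.0142 0.0166]
top focus px 255.74785477814777 206.41562942919484 red 0
```

View pics/side_gc.png

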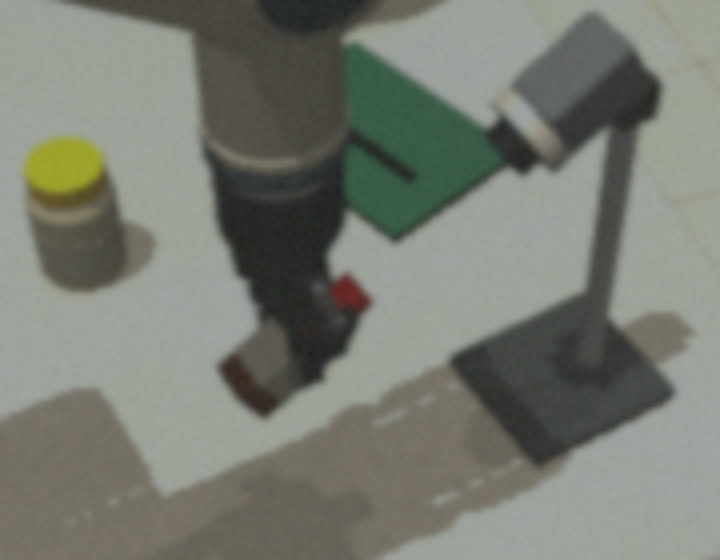

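Request:
{"op": "drive_tool", "data": {
  "commands": [
    {"grip": -1,"slide": [0,0,0],"spin": 0},
    {"grip": -1,"slide": [0,0,0],"spin": 0},
    {"grip": -1,"slide": [0,0,0],"spin": 0},
    {"grip": -1,"slide": [0,0,0],"spin": 0},
    {"grip": -1,"slide": [0,0,0],"spin": 0}
  ],
  "force": 60
}}

```text
clock: 12.98
ee_pos: [0.5541, 0.0998, 0.1683]
orientation: [0.291, -3.128, 0.0]
wrist_force: [-0.3, -0.2, -1.2]
width: 0.411
grip_force: 61.1
```

```bash
python3 -c "
from rig import env
s=env.read_state(); print(s['ee_pos'],s['qvel']); print(env.job_done())"
```

```text
[0.55411938 0.09975503 0.16829385] [ 0.00043798 -0.0008218   0.00020654  0.0013426  -0.00054138  0.0006233 ]
the job is handed in; nothing more can be done
None
```

The red-capped bottle is held still by its glass, cap facing the lens at the 12 cm focus point (by my measurements within about 5 mm and 1° in tilt), and the job was handed in at about 13 s; no verdict came back.

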